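# Take the lift-off lid from the steel socket case

### The job

Take the lid off the stainless steel socket case: swing it up by its T-handle until it stands upright on its hinge pins and pause there for a moment, then lift it straight up clear of the pins. Stand it on its hinge edge, handle up, midway along the slot of the wooden rack and let go. Leave the lid of the blue case alone.

Things in the scene. Friction and masses are not known exactly. Their poses are not given: they have to be found in the camera images.
- steel_handle (a point): Centre of the black T-handle bar (16 mm thick, 36 mm long along y) of the loose stainless lid, 134 x 134 x 6 mm, 0.25 kg. x: from bar across lid to hinge; z: outer face. Bar axis 34 mm off the lid's front edge (stem 14 mm wide), 184 mm from the pins. Forks at y +-40 mm straddle the pins, 2 mm play, tips 194 mm from bar, 22 mm thick. Pinched on its ends, the bar pivots. Lid falls if let go.
- steel_hinge (a point): Midpoint of the two hinge pins (8 mm thick, along y) at the far side of the fixed stainless case, 130 x 130 x 50 mm, red button latch (already open); left or right of the rack. x points away from the handle, z up. The shut handle lies 184 mm towards -x, level; raised upright it is 184 mm straight above. Lifted 15 mm from there, the forks are off the pins.
- rack_slot (a point): Centre of the slot floor in the fixed wooden rack: two upright walls 75 mm high above this floor, 140 mm long, 10 mm thick, slot 42 mm wide, open at top and ends. Slot runs along y (both ways alike), x across, z up. A lid standing in it on its fork tips has its handle about 194 mm above this point and may lean against a wall.
- blue_handle (a point): Centre of the T-handle bar of the loose blue painted lid on the blue case, same shape, size and axes as the steel one. Not to be opened.
Things that resemble listed ones, but are neither listed nor needed, are in the scene too. Of the things like the part that bears steel_handle, leave any that is green; of the rest the larger one is meant.

How it is judged:
On the way, in this order (a step that is already met when the one before it is completed fails the run):
1. the steel lid is raised to upright (within 15 degrees) with its forks still on the hinge pins (angle between steel_handle's own z axis and vertical between 1.31 and 1.83 rad and z of steel_handle in the frame of steel_hinge between 0.165 and 0.195 m and distance between steel_handle and steel_hinge below 0.195 m), for 0.1 s.
2. the upright lid (within 25 degrees) has been lifted 25 mm or more straight up, clear of the pins (within 50 mm sideways) (angle between steel_handle's own z axis and vertical between 1.13 and 2.01 rad and z of steel_handle in the frame of steel_hinge above 0.209 m and x of steel_handle in the frame of steel_hinge between -0.05 and 0.05 m and y of steel_handle in the frame of steel_hinge between -0.05 and 0.05 m).
At the end, for the whole second after the job is handed in: The steel lid stands in the rack's slot on its hinge edge, handle up, leaning at most 30 degrees, its handle 165 to 205 mm above the slot's floor and within 35 mm of the slot's middle along the slot; it is let go (angle between steel_handle's own z axis and vertical between 1.05 and 2.09 rad and z of steel_handle in the frame of rack_slot between 0.165 and 0.205 m and y of steel_handle in the frame of rack_slot between -0.035 and 0.035 m and x of steel_handle in the frame of rack_slot between -0.1 and 0.1 m); the robot touches nothing.
It fails at once if the blue case's lid is moved by more than 15 mm (distance of blue_handle from where it was at the start of the episode above 0.015 m).
It also fails if it takes over 48 s, if anything falls off the work surface, if the arm or the gripper's body presses on something with over 40 N, if the wrist force passes 120 N, or if a joint passes its speed limit or range.

### The arm

A 7-joint arm with a two-finger parallel gripper is mounted at the origin on the work surface. World frame = base frame: x ahead of the robot, y to its left, z up, the work surface at z = 0. Lengths are in m, angles in rad, forces in N, time in s.
With the tool pointing down it reaches from about 0.4 to 0.85 m from the base axis. Payload 4.5 kg.
Tool frame: the origin (TCP) lies between the finger pads; the fingertips stand 19 mm ahead of it and the grasp point (between the pads) is the TCP (r.tips_ahead is the distance from the TCP to the fingertips, in m); z points along the fingers, y is the line along which they close (so a half turn about z gives the same grasp; the last joint's range is limited). The gripper opens to 88 mm and grips with 3 to 60 N. Pads are 18 mm wide; open, the fingers measure 123 mm over their backs; the gripper's body (75 mm by 187 mm) begins 45 mm behind the grasp point.
Start: joints at [1.244, 0.689, -0.195, 1.565, 0.157, 0.902, -0.215], TCP at [0.221, -0.585, 0.258] pointing down, gripper open.
Joint ranges: [-3.01, 3.01], [-0.46, 2.08], [-1.47, 1.51], [0.13, 2.56], [-1, 4.14], [0.04, 2.09], [-2.66, 2.66]. Speed limits (rad/s): [2.57, 2.57, 3.14, 3.14, 3.14, 3.14, 3.14].

### API

Orientations are given as a unit quaternion [x, y, z, w].
In Python, from plant import r, cams, models gives the robot as it stands. The module is installed in compiled form; this text tells all that it offers.
- The arm moves only by the tool jog_arm, never from a script. Its arguments are lists of equal length, an entry for each row: "turn": the turn, a rotation vector about the tool's x, y, z in rad, a list of three; "translation": the shift along the tool's x, y, z in m, a list of three; "grip": the closure, from 0 (fully open) to 1 (shut). In form: {"turn": [[ax, ay, az], ...], "translation": [[tx, ty, tz], ...], "grip": [grip, ...]}. A call has 1 to 20 rows; each row is the pose to reach, as a shift and turn from the pose commanded when the call began, along the tool's axes at that moment; what a row does not reach only later rows make up. A row lasts 1/8 s, in which the tool goes at most 62.5 mm and 10.7 degrees, less where a joint would pass 70% of its speed; a pose out of reach is approached as far as the arm can. A call with a gripper value outside its range is refused whole. The fingers move at their own pace and stop on an object; "force" is the grip in N (left out, the last holds). Time passes only in rows, so rows that repeat a pose let the fingers close. It gives the time, the measured TCP pose, the force, the opening and the grip force at its end, in the units of the state.
- r.get_state(): the state, without advancing time (a new reading comes with each control period).
- cams.snapshot(name): name is "scene" or "top" or "wrist"; returns the picture (420x560x3 uint8, red, green, blue); there is no depth.
- cams.camera_params(name): a dict with "fx", "fy", "cx", "cy" (pixels), "eye" and "orientation" of the camera in the world. Camera axes: x right, y up, looking along -z (the intrinsics and any distortion apply to the point x, -y, -z); pixel columns grow to the right and rows downward; lengths in m; the calibration is good to about 2 mm. A picture is of the moment at which its call begins: read the wrist's pose just before it. camera_params takes no time and is no camera call; for the wrist camera it gives the pose at the moment of the call.
- r.finish_job(): hands the job in; it is judged then, once.
Trained networks look in the newest picture that a camera, given by its name, has taken for a name from the list of things; names that differ only in an ending like _2 or _b are one class to them, and where a whole thing is asked for, a point or a joint stands for the part that bears it (a point fixed in the world has none). Each returns a list of dicts, best first, with "p" (0 to 1); they miss things now and then, are a little off and sometimes report something else, mostly with a low value. They report only what shows in the picture. A call takes as long as a camera call. They do not tell look-alikes from the thing itself.
- models.find_in(camera, name): "position" ([x, y, z] in m, in world coordinates, good to about 4 mm: the middle of the surface that is visible of it).
- models.masks_of(camera, name): "pixels" (420x560 bool, what is visible of it).
- models.place_of(camera, name): "position" ([x, y, z] in m, in world coordinates, good to about 4 mm: a listed point, or the origin of a listed thing).
The state is a dict: "clock": time; "q": joint angles; "qd": joint speeds; "joint_torque": joint torques, N m; "tool_pos": TCP position; "eef_rot": TCP orientation; "contact_force": force on the tool from outside, world axes, zero at the start; "moment": the same for the moment, N m; "opening": opening from 0.0 (shut) to 1.0 (fully open); "finger_force": force on a finger pad.
Only numpy, scipy, OpenCV 4.12 (cv2) and the standard library are available. Lean on these libraries where they do the work, as an engineer would, in place of code of your own. Each camera call takes 0.05 s, during which the arm holds its last target. There are 200 camera calls.

## Working session

There is one attempt and no reset: what is moved stays moved. The work goes in short steps, Python scripts to look and compute and a tool call to move; the robot and the scene stay as the last step left them, time stands still between calls to the robot, and variables do not carry over. Pictures are saved under pics/ and viewed, at most 10 in all, crops included, and the job is handed in when it is done.

Besides the shell and the picture viewer there is one more tool, called after ">>>" in YAML: its name, and indented under it one key for each argument. jog_arm: Moves the arm, as the interface text tells. Its arguments: {"type":"object","properties":{"turn":{"type":"array"},"translation":{"type":"array"},"grip":{"type":"array"},"force":{"type":"number"}},"required":["turn","translation","grip"]}

```bash
mkdir -p pics; python3 - <<'E'
from plant import r,cams,models
import cv2,numpy as np
s=r.get_state();print(s['clock'],s['tool_pos'],s['eef_rot'])
ims=[]
for c in ["scene","top"]:
    im=cams.snapshot(c);ims.append(im)
    p=cams.camera_params(c);print(c,p)
    for n in ["steel_handle","steel_hinge","rack_slot","blue_handle"]:
        print(n,[(np.round(d['position'],3).tolist(),round(d['p'],2)) for d in models.place_of(c,n)])
    cv2.imwrite(f"pics/{c}0.png",im[:,:,::-1])
E
```

```text
0.0 [ 0.22038934 -0.58422212  0.25690765] [ 9.83761462e-01  1.79478573e-01 -2.37704407e-04 -8.78080916e-04]
scene {'fx': 453.63160946958317, 'fy': 453.63160946958317, 'cx': 278.21205478282604, 'cy': 212.4909003282629, 'eye': array([1.07402877, 0.08733424, 1.11975475]), 'orientation': array([0.19458709, 0.19216063, 0.66701994, 0.69303287])}
steel_handle [([0.458, 0.229, 0.07], 0.96), ([0.266, 0.356, 0.01], 0.94), ([0.734, 0.417, 0.006], 0.85)]
steel_hinge [([0.636, 0.19, 0.069], 0.6)]
rack_slot [([0.532, 0.008, 0.027], 0.92)]
blue_handle [([0.422, -0.211, 0.072], 0.8)]
top {'fx': 505.4300091273126, 'fy': 505.4300091273126, 'cx': 279.4698121050156, 'cy': 206.72557269311787, 'eye': array([0.23145357, 0.11153835, 1.17140192]), 'orientation': array([-0.04525515,  0.06069916,  0.70521278, -0.7049415 ])}
steel_handle [([0.451, 0.227, 0.069], 0.92), ([0.737, 0.422, 0.01], 0.66), ([0.262, 0.358, 0.01], 0.64)]
steel_hinge [([0.634, 0.192, 0.069], 0.78)]
rack_slot [([0.537, 0.008, 0.023], 0.92)]
blue_handle [([0.421, -0.217, 0.073], 0.71), ([0.536, 0.009, 0.022], 0.63), ([0.452, 0.229, 0.067], 0.35)]
```

View pics/scene0.png

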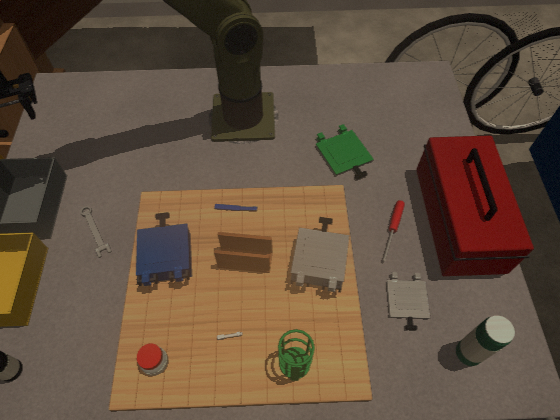

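View pics/top0.png

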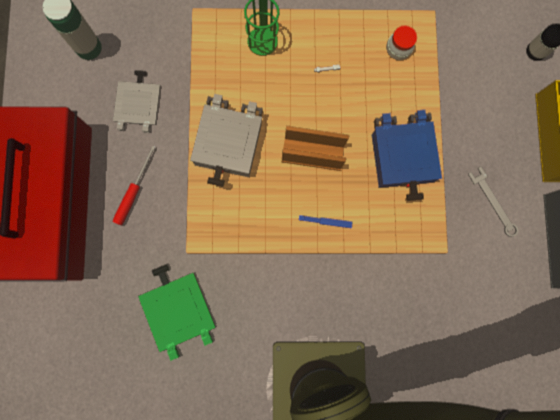

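The scene shows the blue case at (163,250), the rack at (244,253) and the shut steel case at (320,258) with its handle at (326,222). The loose green (344,150) and small grey (408,300) lids are decoys. The networks agree: the handle is about 0.184 m from the hinge at z 0.069, so yaw is about -0.20.

```bash
cat > h.py <<'E'
import numpy as np
from scipy.spatial.transform import Rotation as R
from plant import r,cams,models
def down(yaw): return R.from_euler('z',yaw)*R.from_euler('x',np.pi)
def rows(targets, s=None):
    """world targets [(pos,yaw)] -> turn, translation in the current tool frame"""
    s=s or r.get_state(); R0=R.from_quat(s['eef_rot']); p0=np.array(s['tool_pos'])
    for p,y in targets:
        print("turn",np.round((R0.inv()*down(y)).as_rotvec(),3).tolist(),"tr",np.round(R0.inv().apply(np.array(p)-p0),3).tolist())
def ray(cam,u,v,z):
    """pixel -> world point at height z"""
    c=cams.camera_params(cam); d=R.from_quat(c['orientation']).apply([(u-c['cx'])/c['fx'],-(v-c['cy'])/c['fy'],-1])
    return c['eye']+d*(z-c['eye'][2])/d[2]
E
python3 - <<'E'
from h import *
w=[np.array(x) for x in [(.22,-.584,.257),(.47,-.15,.26),(.4545,.228,.18)]]
T=[]
for i in range(1,16):
    t=i/15; p=w[0]+(w[1]-w[0])*t/.55 if t<.55 else w[1]+(w[2]-w[1])*(t-.55)/.45
    T.append((p,.361+(2.94-.361)*t))
rows(T)
p=cams.camera_params('wrist');print(R.from_quat(r.get_state()['eef_rot']).inv().apply(p['eye']-r.get_state()['tool_pos']))
# rack edges in top view, at wall-top height
import cv2
im=cv2.imread('pics/top0.png')[110:185,265:365]
cv2.imwrite('pics/rack.png',cv2.resize(im,None,fx=7,fy=7,interpolation=cv2.INTER_CUBIC))
E
```

```text
turn [-0.0, 0.0, -0.172] tr [0.047, -0.039, 0.0]
turn [-0.0, -0.0, -0.344] tr [0.093, -0.078, -0.0]
turn [-0.0, -0.0, -0.516] tr [0.14, -0.116, -0.0]
turn [-0.0, -0.0, -0.688] tr [0.187, -0.155, -0.001]
turn [-0.0, -0.0, -0.86] tr [0.234, -0.194, -0.001]
turn [-0.0, -0.0, -1.032] tr [0.281, -0.232, -0.001]
turn [-0.0, -0.0, -1.204] tr [0.328, -0.271, -0.002]
turn [-0.0, -0.0, -1.376] tr [0.375, -0.309, -0.002]
turn [-0.0, -0.0, -1.548] tr [0.4, -0.359, 0.007]
turn [-0.0, -0.0, -1.719] tr [0.418, -0.412, 0.018]
turn [-0.0, -0.0, -1.891] tr [0.435, -0.465, 0.03]
turn [-0.0, -0.0, -2.063] tr [0.453, -0.518, 0.042]
turn [-0.0, -0.0, -2.235] tr [0.47, -0.571, 0.054]
turn [-0.0, -0.0, -2.407] tr [0.488, -0.625, 0.066]
turn [-0.0, -0.0, -2.579] tr [0.506, -0.678, 0.078]
[ 0.07491056  0.00056875 -0.12718875]
```

View pics/rack.png

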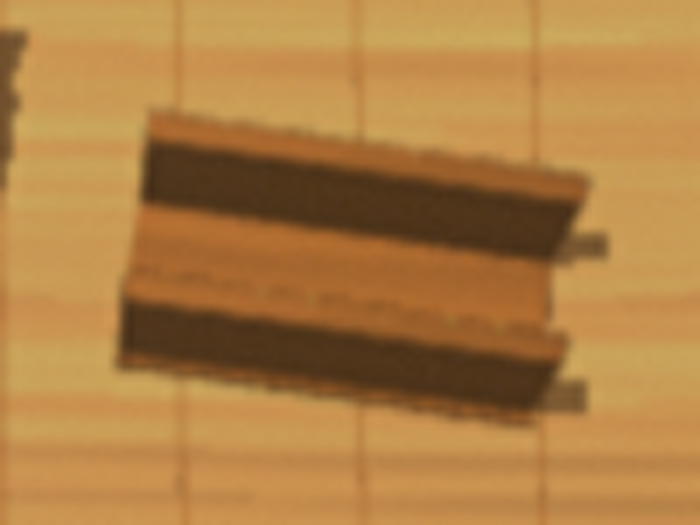

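The crop shows the two rack walls. The inner top edges run (148,142)-(580,205) and (128,268)-(565,333), open at the top, with the slot slanted slightly.

>>> jog_arm:
  turn:
    - [0, 0, -0.172]
    - [0, 0, -0.344]
    - [0, 0, -0.516]
    - [0, 0, -0.688]
    - [0, 0, -0.86]
    - [0, 0, -1.032]
    - [0, 0, -1.204]
    - [0, 0, -1.376]
    - [0, 0, -1.548]
    - [0, 0, -1.719]
    - [0, 0, -1.891]
    - [0, 0, -2.063]
    - [0, 0, -2.235]
    - [0, 0, -2.407]
    - [0, 0, -2.58]
    - [0, 0, -2.58]
    - [0, 0, -2.58]
    - [0, 0, -2.58]
  translation:
    - [0.047, -0.039, 0]
    - [0.093, -0.078, 0]
    - [0.14, -0.116, 0]
    - [0.187, -0.155, 0]
    - [0.234, -0.194, 0]
    - [0.281, -0.232, 0]
    - [0.328, -0.271, 0]
    - [0.375, -0.309, 0]
    - [0.4, -0.359, 0.007]
    - [0.418, -0.412, 0.018]
    - [0.435, -0.465, 0.03]
    - [0.453, -0.518, 0.042]
    - [0.47, -0.571, 0.054]
    - [0.488, -0.625, 0.066]
    - [0.506, -0.678, 0.078]
    - [0.506, -0.678, 0.078]
    - [0.506, -0.678, 0.078]
    - [0.506, -0.678, 0.078]
  grip: [0, 0, 0, 0, 0, 0, 0, 0, 0, 0, 0, 0, 0, 0, 0, 0, 0, 0]
  force: 30

```text
clock: 2.75
tool_pos: [0.4552, 0.2262, 0.1798]
eef_rot: [0.102, 0.995, -0.001, 0.0]
contact_force: [-0.8, 0.2, -0.7]
opening: 1.001
finger_force: 0.0
```

```bash
python3 - <<'E'
from h import *
import cv2
P=[ray('top',265+u/7,110+v/7,.1) for u,v in [(148,142),(580,205),(128,268),(565,333)]]
print(np.round(P,3)); print('slot',np.mean(P,0)); 
for a,b in((0,1),(2,3)):
    d=P[a]-P[b]; print(np.linalg.norm(d),np.arctan2(-d[0],d[1]))
s=r.get_state();print(s['clock'],s['tool_pos'],R.from_quat(s['eef_rot']).as_euler('xyz'),s['q'])
im=cams.snapshot('wrist');cv2.imwrite('pics/w1.png',im[:,:,::-1])
for n in ["steel_handle","steel_hinge"]:
    print(n,[(np.round(d['position'],4).tolist(),round(d['p'],2)) for d in models.place_of('wrist',n)])
m=models.masks_of('wrist','steel_handle'); print([(d['p'],d['pixels'].sum()) for d in m])
E
```

```text
[[ 0.563  0.073  0.1  ]
 [ 0.543 -0.063  0.1  ]
 [ 0.522  0.079  0.1  ]
 [ 0.502 -0.057  0.1  ]]
slot [0.53272512 0.00817896 0.1       ]
0.1369067015363978 -0.1452066108868634
0.13776559213272246 -0.14813612700446904
2.75 [0.45522299 0.22621833 0.17977139] [-3.13991883e+00  7.50747330e-04  2.93770880e+00] [-0.11278563  0.75180798 -0.73605516  1.97354573  0.77043578  0.72140904
  0.03937545]
steel_handle [([0.4563, 0.2287, 0.0711], 0.81)]
steel_hinge []
[(0.79, np.int64(23092)), (0.77, np.int64(323))]
```

View pics/w1.png

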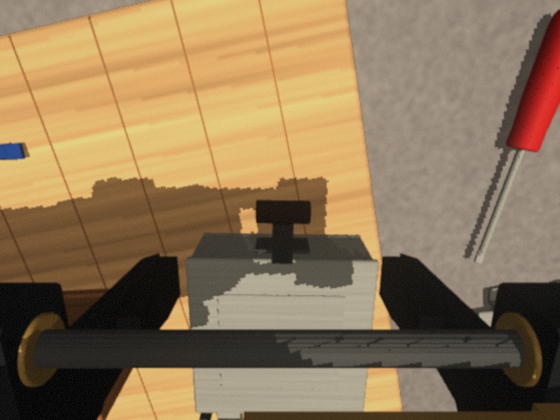

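The wrist view shows the handle bar level in the image, from (257,211) to (310,211), so the yaw is aligned.

```bash
python3 - <<'E'
from h import *
a,b=ray('wrist',257,211,.072),ray('wrist',310,211,.072)
print(a,b,(a+b)/2,np.linalg.norm(a-b),np.arctan2(*(a-b)[:2]))
c=np.array([*(a+b)[:2]/2,.069]); hz=np.array([.635,.191,.069])
print(np.linalg.norm(hz-c),np.arctan2((hz-c)[1],(hz-c)[0]))
rows([(c,2.94)])
E
```

```text
[0.45069182 0.21212828 0.072     ] [0.45781491 0.2466981  0.072     ] [0.45425336 0.22941319 0.072     ] 0.03529604677232532 -2.938387391560129
0.18478343962144705 -0.2094093560006272
turn [-0.0, 0.001, -0.001] tr [0.001, 0.002, 0.111]
```

>>> jog_arm:
  turn:
    - [0, 0, 0]
    - [0, 0, 0]
    - [0, 0, 0]
    - [0, 0, 0]
    - [0, 0, 0]
    - [0, 0, 0]
    - [0, 0, 0]
    - [0, 0, 0]
    - [0, 0, 0]
    - [0, 0, 0]
  translation:
    - [0.001, 0.003, 0.05]
    - [0.001, 0.003, 0.09]
    - [0.001, 0.003, 0.11]
    - [0.001, 0.003, 0.11]
    - [0.001, 0.003, 0.11]
    - [0.001, 0.003, 0.11]
    - [0.001, 0.003, 0.11]
    - [0.001, 0.003, 0.11]
    - [0.001, 0.003, 0.11]
    - [0.001, 0.003, 0.11]
  grip: [0, 0, 0, 0, 1, 1, 1, 1, 1, 1]
  force: 25

```text
clock: 4.2
tool_pos: [0.4542, 0.2308, 0.0697]
eef_rot: [0.1, 0.995, -0.001, -0.0]
contact_force: [-0.2, -1.1, 2.4]
opening: 0.399
finger_force: 25.0
```

>>> jog_arm:
  turn:
    - [0, 0, 0]
    - [0, 0, 0]
    - [0, 0, 0]
    - [0, 0, 0]
    - [0, 0, 0]
    - [0, 0, 0]
    - [0, 0, 0]
    - [0, 0, 0]
    - [0, 0, 0]
  translation:
    - [0, 0, -0.012]
    - [-0.002, 0, -0.024]
    - [-0.004, 0, -0.036]
    - [-0.006, 0, -0.048]
    - [-0.014, 0, -0.07]
    - [-0.025, 0, -0.092]
    - [-0.038, 0, -0.112]
    - [-0.054, 0, -0.13]
    - [-0.054, 0, -0.13]
  grip: [1, 1, 1, 1, 1, 1, 1, 1, 1]

```text
clock: 5.32
tool_pos: [0.5081, 0.2208, 0.2011]
eef_rot: [0.101, 0.995, 0.001, 0.001]
contact_force: [-1.5, 0.6, -0.6]
opening: 0.401
finger_force: 25.0
```

```bash
python3 - <<'E'
from h import *
import cv2
s=r.get_state();print(s['tool_pos'],s['contact_force'],s['moment'])
im=cams.snapshot('scene');cv2.imwrite('pics/s1.png',cv2.resize(im[130:330,180:440,::-1],None,fx=3,fy=3))
E
```

```text
[0.50808489 0.22077618 0.20114167] [-1.52822822  0.6255158  -0.5995086 ] [ 0.05122144  0.19007691 -0.0640405 ]
```

View pics/s1.png

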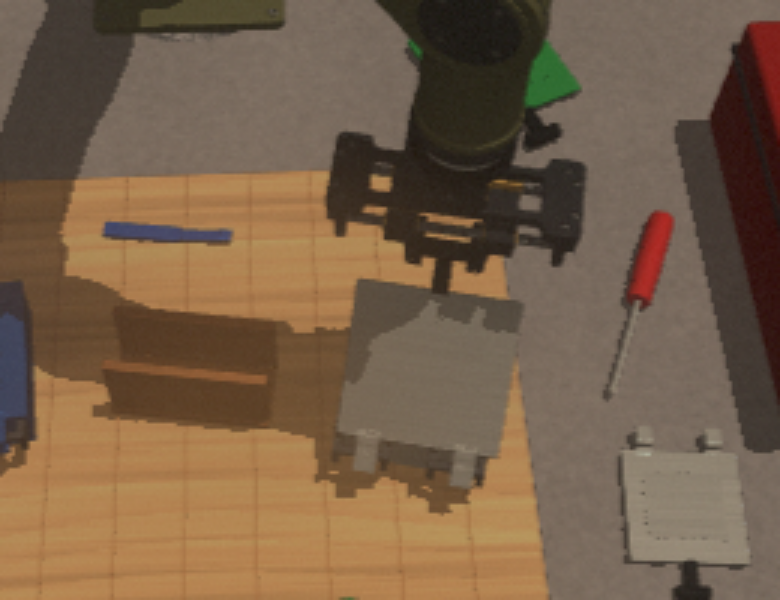

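The lid is swinging up with both forks on the pins, at about (367,455) and (463,470) in the crop. I'll continue to upright.

>>> jog_arm:
  turn:
    - [0, 0, 0]
    - [0, 0, 0]
    - [0, 0, 0]
    - [0, 0, 0]
    - [0, 0, 0]
    - [0, 0, 0]
    - [0, 0, 0]
    - [0, 0, 0]
    - [0, 0, 0]
    - [0, 0, 0]
    - [0, 0, 0]
  translation:
    - [-0.018, 0, -0.016]
    - [-0.038, 0, -0.029]
    - [-0.06, 0, -0.04]
    - [-0.082, 0, -0.048]
    - [-0.106, 0, -0.052]
    - [-0.118, 0, -0.053]
    - [-0.13, 0, -0.054]
    - [-0.13, 0, -0.054]
    - [-0.13, 0, -0.054]
    - [-0.13, 0, -0.054]
    - [-0.13, 0, -0.054]
  grip: [1, 1, 1, 1, 1, 1, 1, 1, 1, 1, 1]

```text
clock: 6.75
tool_pos: [0.6341, 0.1947, 0.2534]
eef_rot: [0.1, 0.995, -0.0, -0.0]
contact_force: [-0.3, -1.0, -1.3]
opening: 0.401
finger_force: 25.0
```

```bash
python3 - <<'E'
from h import *
import cv2
s=r.get_state();print(s['clock'],s['tool_pos'],s['contact_force'],s['moment'],s['q'])
im=cams.snapshot('scene');cv2.imwrite('pics/s2.png',cv2.resize(im[130:330,180:440,::-1],None,fx=3,fy=3))
for n in ["steel_handle","steel_hinge"]:
    print(n,[(np.round(d['position'],4).tolist(),round(d['p'],2)) for d in models.place_of('scene',n)])
E
```

```text
6.75 [0.63412681 0.194736   0.2533751 ] [-0.30431016 -1.02144591 -1.27604028] [-0.02395528  0.10723822  0.0733399 ] [ 0.02212648  0.84979421 -0.80752664  1.42386625  0.63964737  1.14139935
  0.48794201]
steel_handle [([0.6416, 0.1969, 0.2535], 0.68), ([0.7325, 0.4222, 0.0038], 0.68), ([0.534, 0.0095, 0.0263], 0.55), ([0.2673, 0.3552, 0.0099], 0.51)]
steel_hinge [([0.6333, 0.191, 0.0692], 0.79)]
```

View pics/s2.png

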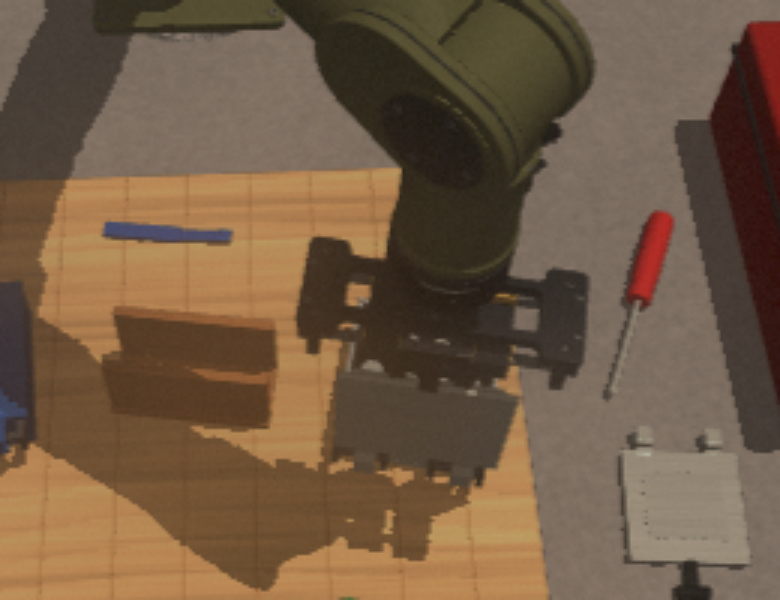

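The lid is upright on the pins. I'll lift it straight up.

>>> jog_arm:
  turn:
    - [0, 0, 0]
    - [0, 0, 0]
    - [0, 0, 0]
    - [0, 0, 0]
    - [0, 0, 0]
    - [0, 0, 0]
    - [0, 0, 0]
    - [0, 0, 0]
  translation:
    - [0, 0, -0.01]
    - [0, 0, -0.02]
    - [0, 0, -0.035]
    - [0, 0, -0.05]
    - [0, 0, -0.07]
    - [0, 0, -0.09]
    - [0, 0, -0.09]
    - [0, 0, -0.09]
  grip: [1, 1, 1, 1, 1, 1, 1, 1]

```text
clock: 7.9
tool_pos: [0.6344, 0.1944, 0.3433]
eef_rot: [0.1, 0.995, -0.0, -0.0]
contact_force: [-0.9, 0.6, -3.1]
opening: 0.401
finger_force: 25.0
```

```bash
python3 - <<'E'
from h import *
s=r.get_state();print(s['clock'],s['tool_pos'],s['contact_force'],s['moment'])
a=np.array(s['tool_pos']);b=np.array([.534,.008,.344])
rows([(a+(b-a)*t,2.94+.055*t) for t in (.1,.2,.3,.4,.5,.6,.7,.8,.9,1)])
rows([((.534,.008,.22),2.995)])
E
```

```text
7.9 [0.63440576 0.19439762 0.34329486] [-0.93016893  0.61792591 -3.0545122 ] [ 0.02672716 -0.08429306  0.04480966]
turn [-0.001, -0.0, -0.005] tr [0.006, -0.02, -0.0]
turn [-0.001, -0.0, -0.01] tr [0.012, -0.041, -0.0]
turn [-0.001, -0.0, -0.016] tr [0.018, -0.061, -0.0]
turn [-0.001, -0.0, -0.021] tr [0.024, -0.081, -0.0]
turn [-0.001, -0.0, -0.027] tr [0.031, -0.101, -0.0]
turn [-0.001, -0.0, -0.032] tr [0.037, -0.122, -0.0]
turn [-0.001, -0.0, -0.038] tr [0.043, -0.142, -0.0]
turn [-0.001, -0.0, -0.043] tr [0.049, -0.162, -0.0]
turn [-0.001, -0.0, -0.049] tr [0.055, -0.182, -0.0]
turn [-0.001, -0.0, -0.054] tr [0.061, -0.203, -0.001]
turn [-0.001, -0.0, -0.054] tr [0.061, -0.203, 0.123]
```

>>> jog_arm:
  turn:
    - [0, 0, -0.005]
    - [0, 0, -0.01]
    - [0, 0, -0.016]
    - [0, 0, -0.021]
    - [0, 0, -0.027]
    - [0, 0, -0.032]
    - [0, 0, -0.038]
    - [0, 0, -0.043]
    - [0, 0, -0.049]
    - [0, 0, -0.053]
    - [0, 0, -0.054]
    - [0, 0, -0.054]
    - [0, 0, -0.054]
  translation:
    - [0.004, -0.012, 0]
    - [0.009, -0.03, 0]
    - [0.016, -0.053, 0]
    - [0.024, -0.08, 0]
    - [0.032, -0.107, 0]
    - [0.04, -0.134, 0]
    - [0.047, -0.157, 0]
    - [0.053, -0.178, 0]
    - [0.058, -0.193, 0]
    - [0.06, -0.2, 0]
    - [0.061, -0.203, 0]
    - [0.061, -0.203, 0]
    - [0.061, -0.203, 0]
  grip: [1, 1, 1, 1, 1, 1, 1, 1, 1, 1, 1, 1, 1]

```text
clock: 9.52
tool_pos: [0.5346, 0.0087, 0.3438]
eef_rot: [0.073, 0.997, 0.0, 0.0]
contact_force: [1.3, 0.8, -2.4]
opening: 0.402
finger_force: 25.0
```

```bash
python3 - <<'E'
from h import *
import cv2
s=r.get_state();print(s['clock'],s['tool_pos'],R.from_quat(s['eef_rot']).as_euler('xyz'))
a=cams.snapshot('scene')[130:330,100:360];b=cams.snapshot('top')[60:260,200:460]
cv2.imwrite('pics/s3.png',cv2.resize(np.vstack([a,b])[:,:,::-1],None,fx=1.5,fy=1.5))
print([(np.round(d['position'],4).tolist(),round(d['p'],2)) for d in models.place_of('scene','steel_handle')])
cv2.imwrite('pics/s3.png',cv2.resize(a[:,:,::-1],None,fx=3,fy=3))
E
```

```text
9.525 [0.5346012  0.00865678 0.34379714] [3.14099012e+00 3.26199372e-04 2.99582150e+00]
[([0.2654, 0.3532, 0.0083], 0.85), ([0.5431, 0.0095, 0.3454], 0.77), ([0.735, 0.4217, 0.0032], 0.58), ([0.5322, 0.0086, 0.0262], 0.17)]
```

View pics/s3.png

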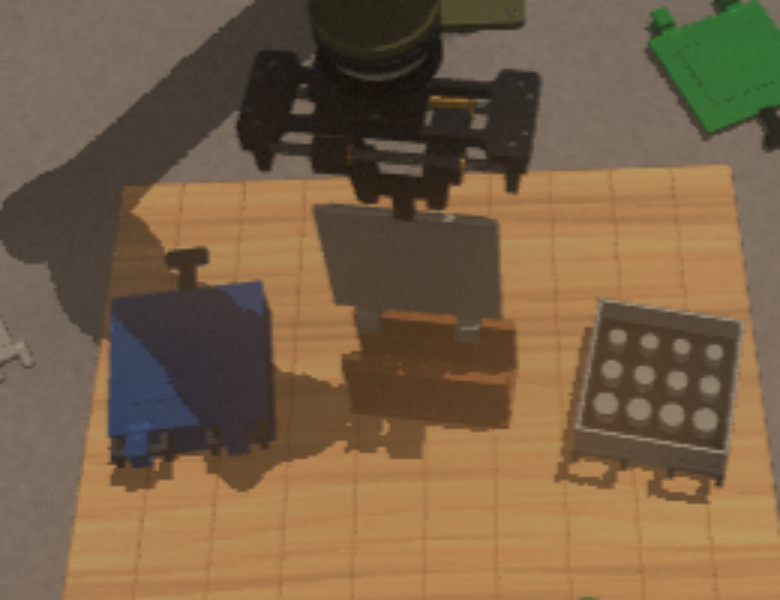

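The lid hangs over the rack with fork tips at about (368,333) and (468,338) and top corners at (315,205) and (498,220). I'll check its tilt with the calibration.

```bash
python3 - <<'E'
from h import *
for (u,v,z) in [(368,333,.150),(468,338,.150),(315,205,.31),(498,220,.31),(335,303,.176),(500,318,.176)]:
    print(np.round(ray('scene',100+u/3,130+v/3,z),4))
E
```

```text
[ 0.55   -0.0348  0.15  ]
[0.5578 0.0459 0.15  ]
[ 0.5312 -0.0554  0.31  ]
[0.5493 0.0749 0.31  ]
[ 0.5359 -0.0586  0.176 ]
[0.5548 0.0724 0.176 ]
```

>>> jog_arm:
  turn:
    - [0, 0, 0]
    - [0, 0, 0]
    - [0, 0, 0]
    - [0, 0, 0]
  translation:
    - [0.002, 0, 0.015]
    - [0.004, 0, 0.03]
    - [0.004, 0, 0.035]
    - [0.004, 0, 0.035]
  grip: [1, 1, 1, 1]

```text
clock: 10.18
tool_pos: [0.5302, 0.0084, 0.3081]
eef_rot: [0.073, 0.997, -0.0, -0.001]
contact_force: [1.1, -0.1, -2.0]
opening: 0.403
finger_force: 25.0
```

```bash
python3 - <<'E'
from h import *
import cv2
s=r.get_state();print(s['clock'],s['tool_pos'])
print(ray('scene',100+430/3,130+364/3,.1))
a=cams.snapshot('scene')[180:290,195:285]
cv2.imwrite('pics/s4.png',cv2.resize(a[:,:,::-1],None,fx=5,fy=5,interpolation=cv2.INTER_CUBIC))
E
```

```text
10.175 [0.53021617 0.00841053 0.30809314]
[0.55447283 0.01164698 0.1       ]
```

View pics/s4.png

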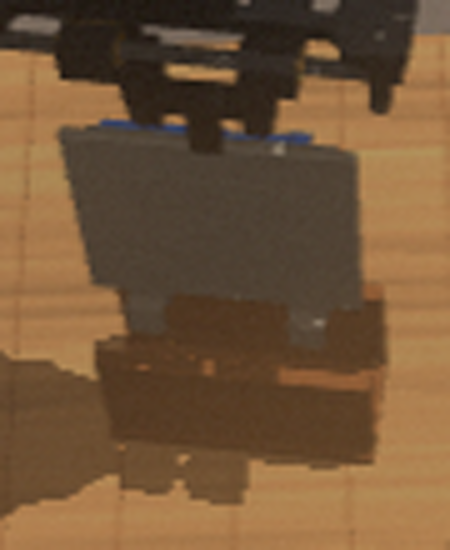

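```bash
python3 - <<'E'
from h import *
for (u,v,z) in [(147,333,.114),(307,347,.114),(60,128,.274),(357,153,.274),(93,283,.14),(362,310,.14)]:
    print(np.round(ray('scene',195+u/5,180+v/5,z),4))
E
```

```text
[ 0.5465 -0.0346  0.114 ]
[0.5575 0.0451 0.114 ]
[ 0.5266 -0.0564  0.274 ]
[0.545  0.0749 0.274 ]
[ 0.5314 -0.0587  0.14  ]
[0.5517 0.0733 0.14  ]
```

The fork faces at (147,333) and (307,347) sit about 7 mm too far in +x relative to the slot. I'll shift and lower.

>>> jog_arm:
  turn:
    - [0, 0, 0]
    - [0, 0, 0]
    - [0, 0, 0]
    - [0, 0, 0]
    - [0, 0, 0]
    - [0, 0, 0]
    - [0, 0, 0]
    - [0, 0, 0]
    - [0, 0, 0]
    - [0, 0, 0]
    - [0, 0, 0]
    - [0, 0, 0]
  translation:
    - [0.004, 0, 0]
    - [0.007, 0, 0]
    - [0.007, 0, 0]
    - [0.007, 0, 0.01]
    - [0.007, 0, 0.02]
    - [0.007, 0, 0.03]
    - [0.007, 0, 0.04]
    - [0.007, 0, 0.05]
    - [0.007, 0, 0.06]
    - [0.007, 0, 0.07]
    - [0.007, 0, 0.08]
    - [0.007, 0, 0.08]
  grip: [1, 1, 1, 1, 1, 1, 1, 1, 1, 1, 1, 1]

```text
clock: 11.72
tool_pos: [0.5231, 0.0093, 0.2279]
eef_rot: [0.073, 0.997, -0.0, -0.001]
contact_force: [-0.5, -0.0, -1.8]
opening: 0.396
finger_force: 25.0
```

```bash
python3 - <<'E'
from h import *
import cv2
s=r.get_state();print(s['clock'],s['tool_pos'],s['contact_force'],s['moment'])
a=cams.snapshot('scene')[180:290,195:285]
cv2.imwrite('pics/s5.png',cv2.resize(a[:,:,::-1],None,fx=5,fy=5,interpolation=cv2.INTER_CUBIC))
E
```

```text
11.725 [0.52306957 0.00933026 0.2279005 ] [-0.53640398 -0.04577515 -1.77153887] [ 0.04823426 -0.05810694 -0.03294656]
```

View pics/s5.png

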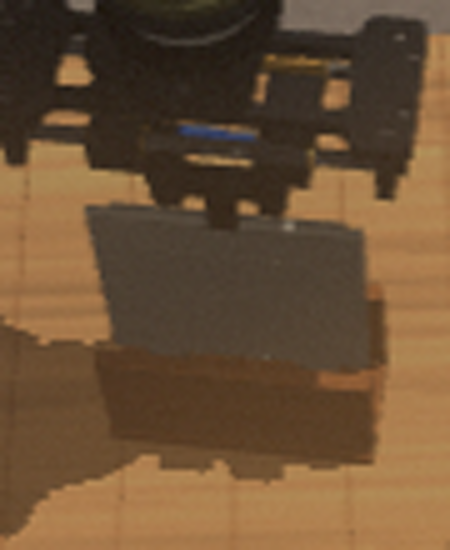

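The lid is in the slot between the walls. I'll lower it to contact.

>>> jog_arm:
  turn:
    - [0, 0, 0]
    - [0, 0, 0]
    - [0, 0, 0]
    - [0, 0, 0]
  translation:
    - [0, 0, 0.003]
    - [0, 0, 0.005]
    - [0, 0, 0.007]
    - [0, 0, 0.007]
  grip: [1, 1, 1, 1]

```text
clock: 12.28
tool_pos: [0.5234, 0.0095, 0.2216]
eef_rot: [0.073, 0.997, -0.0, -0.0]
contact_force: [0.1, 0.4, -2.1]
opening: 0.401
finger_force: 25.0
```

>>> jog_arm:
  turn:
    - [0, 0, 0]
    - [0, 0, 0]
    - [0, 0, 0]
    - [0, 0, 0]
  translation:
    - [0, 0, 0.001]
    - [0, 0, 0.002]
    - [0, 0, 0.003]
    - [0, 0, 0.003]
  grip: [1, 1, 1, 1]

```text
clock: 12.78
tool_pos: [0.5249, 0.0093, 0.2202]
eef_rot: [0.074, 0.997, -0.0, 0.002]
contact_force: [-0.5, -2.0, 8.1]
opening: 0.404
finger_force: 25.0
```

Contact at z 0.220. I'll release, then retreat up.

>>> jog_arm:
  turn:
    - [0, 0, 0]
    - [0, 0, 0]
    - [0, 0, 0]
    - [0, 0, 0]
    - [0, 0, 0]
    - [0, 0, 0]
    - [0, 0, 0]
    - [0, 0, 0]
    - [0, 0, 0]
    - [0, 0, 0]
    - [0, 0, 0]
    - [0, 0, 0]
  translation:
    - [0, 0, -0.002]
    - [0, 0, -0.002]
    - [0, 0, -0.002]
    - [0, 0, -0.002]
    - [0, 0, -0.002]
    - [0, 0, -0.002]
    - [0, 0, -0.02]
    - [0, 0, -0.05]
    - [0, 0, -0.09]
    - [0, 0, -0.14]
    - [0, 0, -0.14]
    - [0, 0, -0.14]
  grip: [1, 0.3, 0, 0, 0, 0, 0, 0, 0, 0, 0, 0]

```text
clock: 14.28
tool_pos: [0.5232, 0.0093, 0.3589]
eef_rot: [0.073, 0.997, -0.0, 0.0]
contact_force: [0.1, 0.1, -0.9]
opening: 1.0
finger_force: 0.0
```

```bash
python3 - <<'E'
from h import *
import cv2
s=r.get_state();print(s['clock'],s['tool_pos'],s['contact_force'],s['opening'])
a=cams.snapshot('scene')
cv2.imwrite('pics/s6.png',cv2.resize(a[130:330,120:380,::-1],None,fx=3,fy=3))
for n in ["steel_handle","rack_slot","blue_handle"]:
    print(n,[(np.round(d['position'],4).tolist(),round(d['p'],2)) for d in models.place_of('scene',n)])
E
```

```text
14.275 [0.52315392 0.00926118 0.35892786] [ 0.11408773  0.12130449 -0.9412412 ] 0.9996087729757023
steel_handle [([0.7347, 0.4212, 0.0038], 0.83), ([0.5367, 0.0066, 0.2232], 0.72), ([0.2627, 0.356, 0.0099], 0.66)]
rack_slot [([0.5304, 0.0103, 0.0274], 0.59)]
blue_handle [([0.4212, -0.2089, 0.0724], 0.72), ([0.6354, 0.1919, 0.0688], 0.64)]
```

View pics/s6.png

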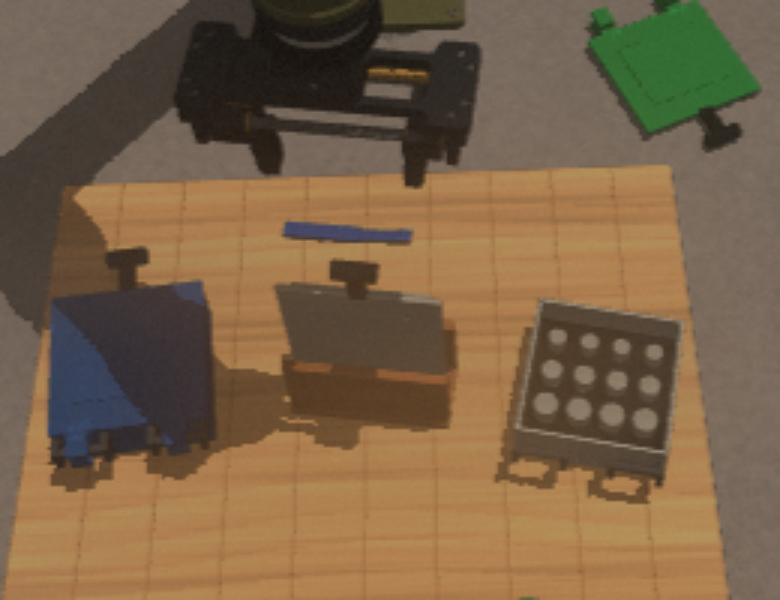

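The lid stands in the slot with its handle at (353,272). It reads about 0.196 m above the floor and roughly 4 mm off the middle along the slot, and the gripper is clear. Handing in.

```bash
python3 -c "
from plant import r
print(r.finish_job())"
```

```text
the job is handed in; nothing more can be done
None
```

The steel lid was swung upright, lifted off its pins, stood in the middle of the rack slot and let go; I handed the job in at about 14 s without moving the blue lid, and no verdict was returned.

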